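Gauge a kiln post and sort it

ROBOT

A 7-joint arm with a two-finger parallel gripper is mounted at the origin on the work surface. World frame = base frame: x ahead of the robot, y to its left, z up, the work surface at z = 0. Lengths are in m, angles in rad, forces in N, time in s.
With the tool pointing down it reaches from about 0.425 to 0.925 m from the base axis. Payload 6.8 kg.
Tool frame: the origin (TCP) lies on the mounting face of the last link; the fingertips stand 173 mm ahead of it and the grasp point (between the pads) lies 155 mm ahead of it; z points along the fingers, y is the line along which they close (so a half turn about z gives the same grasp; the last joint's range is limited). The gripper opens to 85 mm and grips with 20 to 120 N. Pads are 22 mm wide; open, the fingers measure 114 mm over their backs; the gripper's body (76 mm by 85 mm) begins 54 mm behind the grasp point. The pads swing forward as they close: fully open they stand 13 mm farther back than shut.
Start: joints at [1.049, 0.477, 0.022, 1.555, -0.011, 1.109, -0.083], TCP at [0.271, -0.618, 0.405] pointing down, gripper open.
Joint ranges: [-2.96, 2.96], [-0.34, 2.1], [-1.41, 1.46], [0.24, 2.44], [-1.37, 4.51], [0.17, 1.92], [-2.96, 2.96]. Speed limits (rad/s): [2.39, 2.39, 3.14, 3.14, 3.14, 3.14, 3.14].

INTERFACE

Orientations are given as a unit quaternion [w, x, y, z].
In Python, from station import bot gives the robot as it stands. The module is installed in compiled form; this text tells all that it offers.
- The arm moves only by the shell command python3 -m pendant 'ROWS' [FORCE]. ROWS is JSON, a list of rows, each a list of 5 numbers: the finger opening in m, from 0 to 0.0854, then the shift along the tool's x, y, z in m, then the turn about the tool's z in degrees. In form: [[jaw, x, y, z, yaw], ...]. A call has 1 to 12 rows; each row shifts and turns the commanded pose from where the row before left it, along the tool's axes as they then stand; what a row does not reach is not made up. A row lasts 1/12 s, in which the tool goes at most 41.7 mm and 7.16 degrees, less where a joint would pass 70% of its speed; a pose out of reach is approached as far as the arm can. A call with a gripper value outside its range is refused whole. The fingers move at their own pace and stop on an object; FORCE is the grip in N (left out, the last holds). Time passes only in rows, so rows that do not move let the fingers close. It gives the time, the measured TCP pose, the force, the opening and the grip force at its end, in the units of the state.
- bot.get_obs(): the state, without advancing time (a new reading comes with each control period).
- bot.read_camera(name): name is "side" or "top" or "wrist"; returns (picture, depth): 400x640x3 uint8, blue, green, red; 400x640 float32, m along the optical axis (not along the pixel's ray), 0 where there is no reading.
- bot.camera_model(name): a dict with "intrinsics" (3x3 intrinsics, pixels), "R" (3x3) and "t" (3): a world point X has camera coordinates R X + t. Camera axes: x right, y down, z forward; pixel columns grow to the right and rows downward; lengths in m; the calibration is good to about 2 mm. A picture is of the moment at which its call begins: read the wrist's pose just before it. camera_model takes no time and is no camera call; for the wrist camera it gives the pose at the moment of the call.
- bot.hand_in(): hands the job in; it is judged then, once.
Trained networks look in the newest picture that a camera, given by its name, has taken for a name from the list of things; names that differ only in an ending like _2 or _b are one class to them, and where a whole thing is asked for, a point or a joint stands for the part that bears it (a point fixed in the world has none). Each returns a list of dicts, best first, with "score" (0 to 1); they miss things now and then, are a little off and sometimes report something else, mostly with a low value. They report only what shows in the picture. A call takes as long as a camera call. They do not tell look-alikes from the thing itself.
- bot.boxes_of(name, camera): "at" ([column, row] in pixels, amid what is visible of it).
- bot.trace(name, camera): "mask" (400x640 bool, what is visible of it) and "at" ([column, row] in pixels, amid what is visible of it).
- bot.pinpoint(name, camera): "at" ([column, row] in pixels: a listed point, or the origin of a listed thing).
The state is a dict: "t": time; "q": joint angles; "joint_vel": joint speeds; "joint_torque": joint torques, N m; "eef_pos": TCP position; "tool_rot": TCP orientation; "contact_force": force on the tool from outside, world axes, zero at the start; "torque": the same for the moment, N m; "gripper_width": opening from 0.0 (shut) to 1.0 (fully open); "grasp_force": force on a finger pad.
Only numpy, scipy, OpenCV 4.12 (cv2) and the standard library are available. Lean on these libraries where they do the work, as an engineer would, in place of code of your own. Each camera call takes 0.05 s, during which the arm holds its last target. There are 200 camera calls.

TASK

Try the kiln post that lies on the brown cork mat on the blue-footed gauge pin: slide it over the pin, standing on end, let go, and see whether it goes fully down to the foot or sticks part way. Then take it off and stand it on end in the green tray if it went fully down, or in the red tray if it stuck. Leave the other post lying on the grey mat, and do not disturb the other things on the table.

Things in the scene. Friction and masses are not known exactly. Their poses are not given: they have to be found in the camera images.
- post_1: look-alike of the other post: hollow kiln post, beige square clay tube 46 x 46 x 100 mm long, 32 mm square bore right through, 0.18-0.3 kg. Origin at its very centre, length along its own y (ends alike), faces square to x and z. Starts lying on either mat, centre 27 mm above the table. One of the two posts has a glaze bead halfway along its bore, leaving a 10 mm hole; the other is clear
- post_2: look-alike of the other post: hollow kiln post, beige square clay tube 46 x 46 x 100 mm long, 32 mm square bore right through, 0.18-0.3 kg. Origin at its very centre, length along its own y (ends alike), faces square to x and z. Starts lying on either mat, centre 27 mm above the table. Stood on end it is stable, and rights itself if let go within 10 degrees of upright with its foot down
- gauge: gauge, fixed: blue round foot 100 mm across, 12 mm thick, with an upright steel pin on its centre, 24 mm in diameter, its top 75 mm above the foot's upper face (the last 5 mm taper to 16 mm). Origin under the foot's centre on the table, z up
- gauge_seat (a point): point on the pin's axis at the foot's upper face, 12 mm above the table, z up. A clear post goes down until its end rests here (its centre 50 mm above this point); a clogged one stops with its bead on the pin's top, its centre 80 mm above this point, standing loosely on the pin
- mat_test: brown cork mat, fixed, 120 (x) x 160 (y) x 4 mm, under the post to be tried; origin under its centre
- mat_wait: grey mat, fixed, 120 (x) x 160 (y) x 4 mm, under the post that is to stay; origin under its centre
- tray_good: green open tray for good posts, fixed, 130 (x) x 180 (y) x 35 mm high, walls 4 mm; origin under its centre on the table, inner floor 4 mm above it. A short round clay prop stands in it, centred about 60 mm from the tray's centre towards its +y end; the rest of the floor is free
- tray_bad: red open tray for clogged posts, fixed, 130 (x) x 180 (y) x 35 mm high, walls 4 mm; origin under its centre on the table, inner floor 4 mm above it. A short round clay prop stands in it, centred about 60 mm from the tray's centre towards its +y end; the rest of the floor is free
- prop_a: bystander: pale round clay prop, 32 mm across, 50 mm tall, standing in the green tray; origin under its centre
- prop_b: bystander: darker round clay prop, 32 mm across, 50 mm tall, standing in the red tray; origin under its centre
- glue: bystander: white glue bottle with orange nozzle, 55 mm across, 138 mm tall; origin under its centre
- cup: bystander: clear plastic cup, 80 mm across, 60 mm tall; origin under its centre
- brush: bystander: paint brush lying on the table, 150 mm long along its x axis
- tile: bystander: green glass tile, 90 x 90 x 8 mm, lying flat; origin under its centre
Not all that is in view belongs to the job. Leave any pink or yellow look-alike of the post_1 alone.

How it is judged:
By the outcome, as a careful person would: the job done as asked, in the order asked, and still so for the second after the job is handed in, with the robot touching nothing.
It also fails if it takes over 69 s, if anything falls off the work surface, if the arm or the gripper's body presses on something with over 40 N, if the wrist force passes 120 N, or if a joint passes its speed limit or range.

## Working session

There is one attempt and no reset: what is moved stays moved. The work goes in short steps, Python scripts to look and compute and a shell command to move; the robot and the scene stay as the last step left them, time stands still between calls to the robot, and variables do not carry over. Pictures are saved under pics/ and viewed, at most 10 in all, crops included, and the job is handed in when it is done.

```bash
mkdir -p pics; cat > h.py <<'E'
import numpy as np, cv2
from station import bot
def px2w(cam,u,v,d):
    m=bot.camera_model(cam);K=m["intrinsics"];p=np.linalg.inv(K)@[u,v,1]*d
    return np.array(m["R"]).T@(p-np.array(m["t"]))
def cloud(cam,depth):
    m=bot.camera_model(cam);K=np.array(m["intrinsics"]);v,u=np.mgrid[:400,:640]
    p=np.stack([u,v,np.ones_like(u)],-1)@np.linalg.inv(K).T*depth[...,None]
    return (p-np.array(m["t"]))@np.array(m["R"])
E
python3 - <<'E'
from h import *
o=bot.get_obs();print(o["t"],o["eef_pos"],o["tool_rot"],o["contact_force"],o["gripper_width"])
a,d=bot.read_camera("top");b,e=bot.read_camera("side")
cv2.imwrite("pics/top.png",a);cv2.imwrite("pics/side.png",b);np.save("top.npy",d)
P=cloud("top",d)
for n in ["post_1","gauge","mat_test","mat_wait","tray_good","tray_bad","prop_a","glue","cup","brush","tile"]:
    for r in bot.trace(n,"top"):
        m=r["mask"]&(d>0);Q=P[m]
        if len(Q)==0: continue
        hi=Q[Q[:,2]>np.percentile(Q[:,2],95)-.006]
        (c,s,ang)=cv2.minAreaRect((hi[:,:2]*1000).astype(np.float32))
        print(n,round(r["score"],2),np.round(r["at"]),"med",Q.mean(0).round(3),"zmax",np.percentile(Q[:,2],95).round(3),"toprect",np.round(c),np.round(s),round(ang))
E
```

```text
0.0 [ 0.27129881 -0.61777397  0.40372148] [-8.87546381e-04  9.78670526e-01  2.05434041e-01 -2.60322630e-04] [ 0.29512494 -0.05596892 -1.06251301] 0.9949427635183815
post_1 0.95 [250. 246.] med [0.435 0.235 0.042] zmax 0.053 toprect [437. 237.] [ 46. 100.] 7
post_1 0.92 [195. 173.] med [0.671 0.379 0.037] zmax 0.049 toprect [675. 381.] [101.  46.] 50
post_1 0.87 [258. 197.] med [0.566 0.207 0.045] zmax 0.053 toprect [571. 209.] [99. 47.] 78
post_1 0.71 [202. 309.] med [0.286 0.384 0.041] zmax 0.05 toprect [285. 390.] [ 46. 101.] 0
post_1 0.25 [406. 224.] med [ 0.434 -0.19   0.048] zmax 0.056 toprect [ 436. -192.] [25. 29.] 37
gauge 0.71 [331. 203.] med [ 0.533 -0.     0.018] zmax 0.082 toprect [534.  -1.] [22. 23.] 39
mat_test 0.79 [250. 256.] med [0.428 0.241 0.004] zmax 0.008 toprect [432. 241.] [120. 161.] 6
mat_wait 0.83 [250. 203.] med [0.577 0.219 0.004] zmax 0.007 toprect [577. 215.] [120. 159.] 0
tray_good 0.89 [425. 228.] med [ 0.427 -0.257  0.008] zmax 0.034 toprect [ 427. -250.] [181. 131.] 85
tray_good 0.68 [401. 159.] med [ 0.628 -0.218  0.046] zmax 0.056 toprect [ 631. -
[... 534 characters left out ...]
.054 0.079] zmax 0.127 toprect [720.  54.] [17. 12.] 73
glue 0.38 [327. 258.] med [0.37  0.019 0.018] zmax 0.022 toprect [371.   8.] [ 41. 147.] 7
cup 0.96 [342. 138.] med [ 0.733 -0.06   0.025] zmax 0.06 toprect [724. -58.] [77. 78.] 39
cup 0.7 [400. 161.] med [ 0.629 -0.22   0.041] zmax 0.056 toprect [ 632. -222.] [29. 30.] 13
brush 0.71 [424. 165.] med [ 0.615 -0.288  0.009] zmax 0.034 toprect [ 614. -281.] [180. 131.] 87
brush 0.69 [328. 257.] med [0.37  0.016 0.017] zmax 0.022 toprect [371.   7.] [ 41. 146.] 7
tile 0.86 [266. 145.] med [0.733 0.165 0.007] zmax 0.011 toprect [733. 165.] [90. 89.] 55
tile 0.52 [301. 140.] med [0.71  0.054 0.077] zmax 0.126 toprect [720.  54.] [17. 12.] 73
```

View pics/top.png

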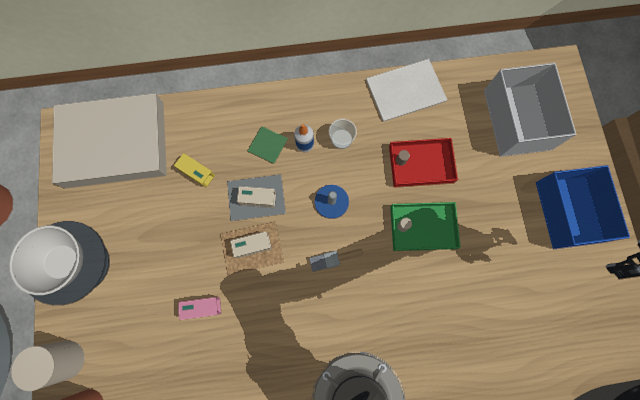

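View pics/side.png

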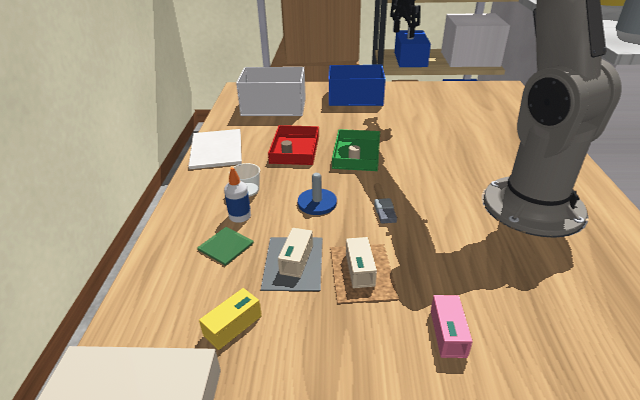

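Candidates for the post in the top view are: beige on the brown cork mat (250,244), beige on the grey mat (257,196), yellow (193,170) and pink (199,307). The one I want is the beige post on cork at (250,244), at about (0.437, 0.237), with its top at z≈0.05 as it should be. The green tray is at (425,228), the red at (424,165) and the gauge at (331,203). I'll check the choice in a crop and turn the tool in place.

```bash
python3 -c "
import cv2;a=cv2.imread('pics/top.png')[160:330,165:365];cv2.imwrite('pics/crop.png',cv2.resize(a,None,fx=3.5,fy=3.5,interpolation=2))"
python3 -m pendant '[[0.085,0,0,0,-7],[0.085,0,0,0,-7],[0.085,0,0,0,-7],[0.085,0,0,0,-7],[0.085,0,0,0,-7],[0.085,0,0,0,-7],[0.085,0,0,0,-7],[0.085,0,0,0,-7],[0.085,0,0,0,-7],[0.085,0,0,0,-7],[0.085,0,0,0,-3.3]]' 20
```

```text
t: 1.57
eef_pos: [0.2713, -0.6181, 0.4047]
tool_rot: [0.0, 0.66, 0.751, 0.0]
contact_force: [0.4, -0.3, -0.6]
gripper_width: 0.996
grasp_force: 0.0
```

View pics/crop.png

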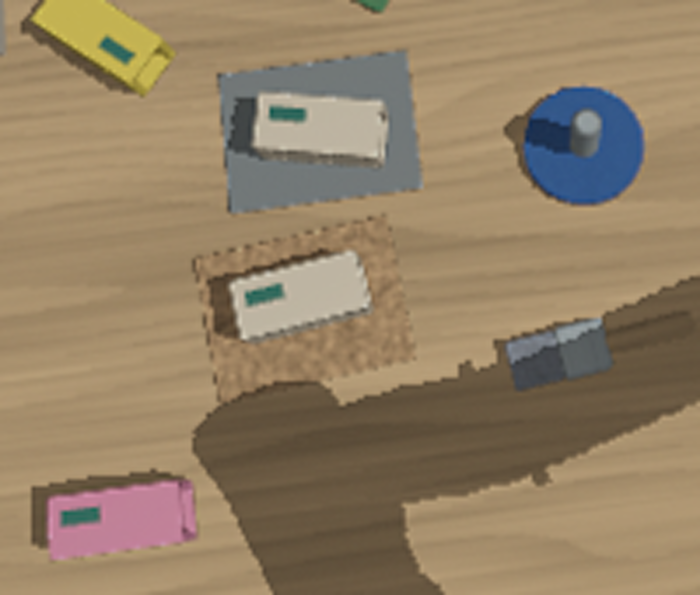

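The crop shows the beige post on the brown cork at crop (300,295), with the grey-mat one separate at (320,128). Moving to hover over its +y end.

```bash
python3 -m pendant '[[0.085,0.033,0.0224,0,0],[0.085,0.033,0.0224,0,0],[0.085,0.033,0.0224,0,0],[0.085,0.033,0.0224,0,0],[0.085,0.033,0.0224,0,0],[0.085,0.033,0.0224,0,0],[0.085,0.033,0.0224,0,0],[0.085,0.033,0.0224,0,0],[0.085,0.033,0.0224,0,0],[0.085,0.033,0.0224,0,0],[0.085,0.033,0.0224,0,0],[0.085,0.033,0.0224,0,0]]' 20
python3 -m pendant '[[0.085,0.039,0,0,0],[0.085,0.039,0,0,0],[0.085,0.039,0,0,0],[0.085,0.039,0,0,0],[0.085,0.039,0,0,0],[0.085,0.039,0,0,0],[0.085,0.039,0,0,0],[0.085,0.039,0,0,0],[0.085,0.039,0,0,0],[0.085,0.039,0,0,0],[0.085,0.039,0,0,0],[0.085,0,0,0,0]]'
cat >> h.py <<'E'
def near(cam,d,x,y,r=.09,z0=.04,z1=.07):
    P=cloud(cam,d);return P[(d>0)&(np.hypot(P[...,0]-x,P[...,1]-y)<r)&(P[...,2]>z0)&(P[...,2]<z1)]
def rect(Q): return cv2.minAreaRect((Q[:,:2]*1000).astype(np.float32))
def tool():
    o=bot.get_obs();w,x,y,z=o["tool_rot"];from scipy.spatial.transform import Rotation as R
    return np.array(o["eef_pos"]),R.from_quat([x,y,z,w]).as_matrix()
def togo(p):
    e,R=tool();return (R.T@(np.array(p)-e)).round(4)
E
python3 - <<'E'
from h import *
e,R=tool();a,d=bot.read_camera("wrist");cv2.imwrite("pics/w1.png",a)
print(e,R.round(3));Q=near("wrist",d,.437,.237);print(len(Q),rect(Q),Q[:,2].mean(), bot.camera_model("wrist")["t"])
E
```

```text
t: 2.57
eef_pos: [0.4904, -0.1905, 0.4051]
tool_rot: [0.0, 0.663, 0.749, 0.0]
contact_force: [0.1, -0.3, -0.3]
gripper_width: 0.995
grasp_force: 0.0
t: 3.57
eef_pos: [0.4351, 0.2413, 0.4059]
tool_rot: [-0.001, 0.659, 0.752, 0.003]
contact_force: [0.2, 0.8, 0.3]
gripper_width: 0.994
grasp_force: 0.0
[0.43509862 0.24133363 0.40589901] [[-0.132  0.991  0.001]
 [ 0.991  0.132  0.006]
 [ 0.006  0.002 -1.   ]]
3861 ((440.33843994140625, 230.63275146484375), (46.030364990234375, 99.80558013916016), 7.138545989990234) 0.050097775747149874 [-0.46411142  0.13740295  0.42719194]
```

View pics/w1.png

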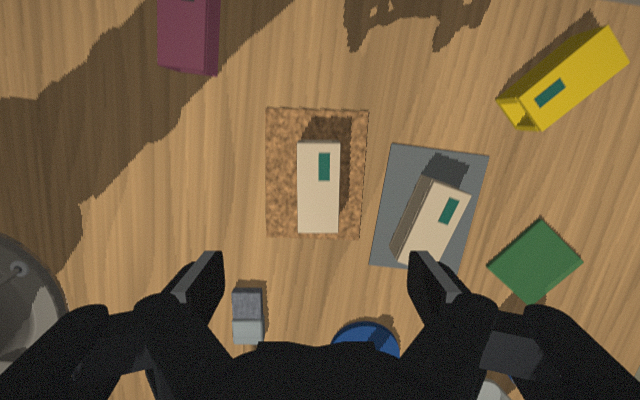

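The wrist view shows the target lying on cork with its faces at columns 297–340 and rows 140–233. The arm was still settling when I measured, so I'll measure once more at rest.

```bash
python3 -m pendant '[[0.085,0.033,0,0.04,0],[0.085,0,0,0.04,0],[0.085,0,0,0,0],[0.085,0,0,0,0]]'
python3 - <<'E'
from h import *
e,R=tool();m=bot.camera_model("wrist");a,d=bot.read_camera("wrist")
bot_cm=bot.camera_model;bot_model=m
import h;K=m["intrinsics"]
Q=near("wrist",d,.437,.237);c,s,ang=rect(Q);print(len(Q),c,s,ang,Q[:,2].mean(),e,R[:,0].round(3))
t=np.radians(ang);ax=np.array([-np.sin(t),np.cos(t)]);g=np.array(c)/1000+.037*ax
print(g,togo([g[0],g[1],.180]),"dyaw_tool",np.degrees(np.arctan2(R[1,0],R[0,0])-np.arctan2(ax[1],ax[0])))
E
```

```text
t: 3.95
eef_pos: [0.4342, 0.2585, 0.3313]
tool_rot: [-0.001, 0.663, 0.749, -0.002]
contact_force: [-0.0, -0.0, 0.4]
gripper_width: 0.993
grasp_force: 0.0
5931 (441.11572265625, 236.03981018066406) (46.09371566772461, 100.34637451171875) 7.258907318115234 0.052343452515506476 [0.43415825 0.25853339 0.3312791 ] [-0.122  0.993 -0.002]
[0.43644065 0.27274327] [0.0136 0.0034 0.153 ] dyaw_tool -0.2776741201741
```

```bash
python3 -m pendant '[[0.085,0.0,0.003,0.03,0],[0.085,0,0,0.03,0],[0.085,0,0,0.02,0],[0.085,0,0,0,0],[0.085,0,0,0,0],[0.085,0,0,0,0]]'
python3 -c "
from h import *
print(tool()[0],togo([.4364,.2727,.180]))"
```

```text
t: 4.5
eef_pos: [0.4384, 0.2606, 0.2549]
tool_rot: [0.001, 0.663, 0.749, 0.002]
contact_force: [0.3, 0.5, 0.5]
gripper_width: 0.997
grasp_force: 0.0
[0.43843711 0.26059467 0.25494483] [ 0.0122 -0.0008  0.075 ]
```

```bash
python3 -m pendant '[[0.085,0.012,-0.001,0.02,0],[0.085,0,0,0.025,0],[0.085,0,0,0.02,0],[0.085,0,0,0.01,0],[0.085,0,0,0,0],[0.04,0,0,0,0],[0.04,0,0,0,0],[0.04,0,0,0,0],[0.04,0,0,0,0],[0.04,0,0,0,0],[0.04,0,0,0,0],[0.04,0,0,0,0]]' 20
python3 -m pendant '[[0.04,0,0,-0.02,0],[0.04,0,0,-0.03,0],[0.04,0,0,-0.035,0],[0.04,0,0,-0.035,0],[0.04,0,0,0,0],[0.04,0,0,0,0],[0.04,0,0,0,0],[0.04,0,0,0,0]]'
python3 -c "
from h import *
a,d=bot.read_camera('side');b,_=bot.read_camera('wrist')
cv2.imwrite('pics/s2.png',np.hstack([cv2.resize(a[150:350,230:480],(500,400)),b[:, 170:470]]))"
```

```text
t: 5.5
eef_pos: [0.4354, 0.2724, 0.179]
tool_rot: [0.0, 0.663, 0.749, 0.001]
contact_force: [-1.0, -1.8, 8.6]
gripper_width: 0.536
grasp_force: 20.7
t: 6.17
eef_pos: [0.4343, 0.2714, 0.2963]
tool_rot: [-0.0, 0.663, 0.749, -0.001]
contact_force: [0.1, 0.2, -1.5]
gripper_width: 0.539
grasp_force: 22.1
```

View pics/s2.png

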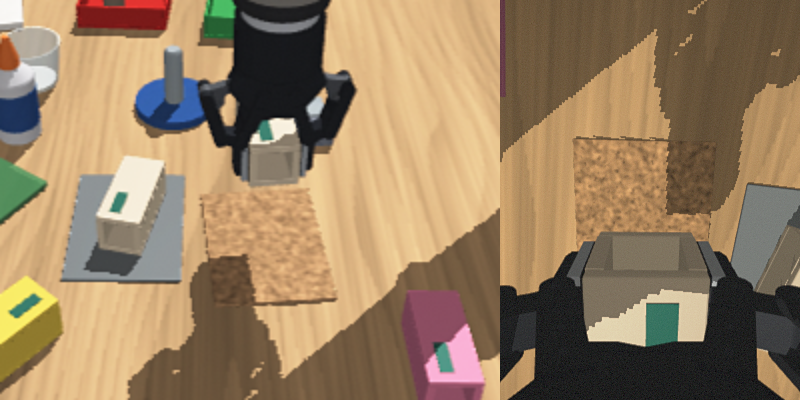

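The post is gripped and lifted, with its gripped end tipped up and its far end hanging. I'll measure the tilt and see whether it keeps swinging.

```bash
cat >> h.py <<'E'
def tilt(r0=285,r1=335,c0=270,c1=360):
    a,d=bot.read_camera("wrist");P=cloud("wrist",d)[r0:r1,c0:c1][d[r0:r1,c0:c1]>0]
    e,R=tool();Q=(P-e)@R;c=Q.mean(0);n=np.linalg.svd(Q-c,full_matrices=False)[2][2];n*=-np.sign(n[2])
    print("n(tool)",n.round(3),"res",np.abs((Q-c)@n).mean().round(4),"lean from lying",np.degrees(np.arctan2(-n[0],-n[2])).round(1),"c",c.round(3));return a
E
python3 -c "
from h import *
tilt();tilt(240,265,290,340)"
python3 -m pendant '[[0.04,0,0,0,0],[0.04,0,0,0,0],[0.04,0,0,0,0],[0.04,0,0,0,0]]'
python3 -c "
from h import *
tilt()"
```

```text
n(tool) [ 0.01  -0.012 -1.   ] res 0.0005 lean from lying -0.6 c [-0.001 -0.     0.128]
n(tool) [-0.013  0.003 -1.   ] res 0.0005 lean from lying 0.8 c [ 0.004 -0.     0.167]
t: 6.7
eef_pos: [0.4348, 0.2721, 0.2975]
tool_rot: [-0.0, 0.663, 0.749, -0.0]
contact_force: [0.2, 0.5, -2.9]
gripper_width: 0.539
grasp_force: 22.1
n(tool) [ 0.012 -0.011 -1.   ] res 0.0005 lean from lying -0.7 c [-0.001 -0.     0.128]
```

The post is still horizontal: its top face is level, 23 mm above the pads' axis. Friction holds it in the pads, so gravity alone won't swing it. I'll pivot it by pushing the low edge of its far end against the fixed top edge of the green tray's far (−y) wall, following an arc. First I turn the tool to line up with the tray and travel there.

```bash
python3 -m pendant '[[0.04,0,0,0,6],[0.04,0,0,0,5.7],[0.04,-0.03,0.008,0,0],[0.04,-0.035,0.008,0,0],[0.04,-0.035,0.004,0,0],[0.04,-0.035,0,0,0],[0.04,-0.035,0,0,0],[0.04,-0.035,0,0,0],[0.04,-0.035,0,0,0],[0.04,-0.035,0,0,0],[0.04,-0.035,0,0,0],[0.04,-0.035,0,0,0]]' 20
python3 -m pendant '[[0.04,-0.035,0,0,0],[0.04,-0.035,-0.01,0,0],[0.04,-0.03,-0.01,0,0],[0.04,-0.03,0,0,0],[0.04,0,0,0,0],[0.04,0,0,0,0],[0.04,0,0,0,0]]'
python3 - <<'E'
from h import *
m=bot.camera_model("top");a,d=bot.read_camera("top");P=cloud("top",d)
# tray rim points near -y wall
M=(d>0)&(P[...,2]>.025)&(P[...,2]<.042)&(abs(P[...,0]-.42)<.045)&(P[...,1]<-.30)&(P[...,1]>-.37)
Q=P[M];print(len(Q),Q.mean(0).round(4),np.polyfit(Q[:,0],Q[:,1],1).round(4),Q[:,1].min(),Q[:,1].max())
d0=np.load("top.npy");P=cloud("top",d0);M=(d0>0)&(P[...,2]>.025)&(P[...,2]<.042)&(np.hypot(P[...,0]-.427,P[...,1]+.25)<.125)
print(rect(P[M]))
print(tool()[0],tool()[1][:,0]);tilt()
E
```

```text
t: 7.75
eef_pos: [0.4261, -0.075, 0.2978]
tool_rot: [0.0, 0.735, 0.678, 0.0]
contact_force: [0.6, -0.0, -1.8]
gripper_width: 0.536
grasp_force: 22.1
t: 8.33
eef_pos: [0.3961, -0.2009, 0.2976]
tool_rot: [-0.0, 0.735, 0.678, 0.0]
contact_force: [-1.1, 0.1, -2.7]
gripper_width: 0.539
grasp_force: 22.1<stdin>:5: RuntimeWarning: Mean of empty slice.
  ret = um.true_divide(
Traceback (most recent call last):
TypeError: expected non-empty vector for x
```

```bash
python3 - <<'E'
from h import *
d0=np.load("top.npy");P=cloud("top",d0);M=(d0>0)&(P[...,2]>.025)&(P[...,2]<.042)&(np.hypot(P[...,0]-.427,P[...,1]+.25)<.125)
c,s,a=rect(P[M]);print(c,s,a)
t=np.radians(a if s[0]>s[1] else a+90);u=np.array([np.cos(t),np.sin(t)]);W=np.array(c)/1000-(.0865)*u;print(u,W,P[M][:,2].max())
print(togo([*(W+.107*u),.201]),np.degrees(np.arctan2(*tool()[1][[1,0],0])))
E
```

```text
(456.54736328125, -253.79794311523438) (181.65460205078125, 189.66282653808594) 84.15270233154297
[-0.99479695  0.10187754] [ 0.5425973  -0.26261035] 0.03967819094579039
[-0.048   0.0438  0.0966] 85.38822873418113
```

```bash
python3 -m pendant '[[0.04,-0.018,0.018,0,0],[0.04,-0.018,0.018,0,0],[0.04,0,0,0.03,0],[0.04,0,0,0.02,0],[0.04,0,0,0,0],[0.04,0,0,0,0]]'
python3 - <<'E'
from h import *
print(tool()[0],togo([.4192+.097*.0907,-.336+.097*.996,.201]));a=tilt()
b,_=bot.read_camera("side");cv2.imwrite("pics/s3.png",np.hstack([cv2.resize(b[80:220,220:460],(480,280)),cv2.resize(a[:,150:490],(306,280))[:, :]]))
E
```

```text
t: 8.88
eef_pos: [0.429, -0.2387, 0.247]
tool_rot: [-0.001, 0.735, 0.679, -0.0]
contact_force: [0.2, 0.5, -2.7]
gripper_width: 0.537
grasp_force: 22.1
[ 0.4289944  -0.23866322  0.24701225] [-0.0009 -0.0008  0.046 ]
n(tool) [ 0.011 -0.012 -1.   ] res 0.0005 lean from lying -0.6 c [-0.001  0.     0.128]
```

View pics/s3.png

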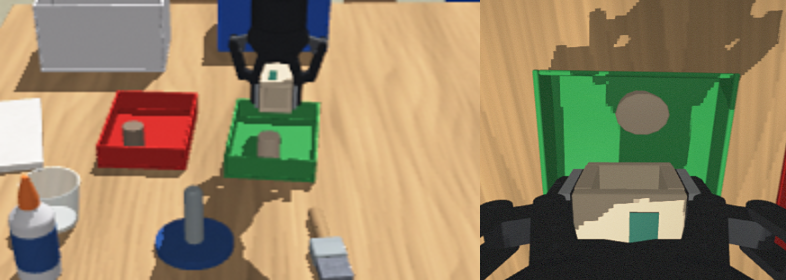

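The view shows the post level over the green tray, well aligned, with the prop clear at about (640,113) in the right part. Now I go down and push toward the wall.

```bash
python3 -m pendant '[[0.04,0,0,0.02,0],[0.04,0,0,0.02,0],[0.04,0,0,0.006,0],[0.04,0,0,0,0],[0.04,-0.004,0,0,0],[0.04,-0.003,0,0,0],[0.04,0,0,0,0]]'
python3 -m pendant '[[0.04,-0.003,0,0,0],[0.04,0,0,0,0]]'
python3 -m pendant '[[0.04,-0.003,0,0,0],[0.04,0,0,0,0]]'
```

```text
t: 9.57
eef_pos: [0.4288, -0.2483, 0.2028]
tool_rot: [0.001, 0.736, 0.677, 0.0]
contact_force: [0.2, -0.1, -3.1]
gripper_width: 0.536
grasp_force: 22.1
t: 9.73
eef_pos: [0.4282, -0.2509, 0.2021]
tool_rot: [0.001, 0.736, 0.677, 0.0]
contact_force: [0.1, -0.7, -3.3]
gripper_width: 0.536
grasp_force: 22.1
t: 9.9
eef_pos: [0.4282, -0.2518, 0.2017]
tool_rot: [-0.001, 0.735, 0.678, 0.001]
contact_force: [1.1, 5.2, -2.2]
gripper_width: 0.535
grasp_force: 21.8
```

Contact made at y≈−0.252 (5 N). Starting the arc: up and toward the wall.

```bash
python3 -m pendant '[[0.04,-0.003,0,-0.003,0],[0.04,-0.003,0,-0.006,0],[0.04,-0.003,0,-0.006,0],[0.04,0,0,0,0]]'
python3 -c "
from h import *
tilt()"
```

```text
t: 10.23
eef_pos: [0.4274, -0.2601, 0.2172]
tool_rot: [-0.001, 0.735, 0.678, 0.001]
contact_force: [0.1, 8.1, 2.1]
gripper_width: 0.537
grasp_force: 21.7
n(tool) [-0.176 -0.011 -0.984] res 0.0004 lean from lying 10.1 c [-0.001  0.     0.128]
```

Pivoting works: it leans 10° now. Continuing along the arc.

```bash
python3 -m pendant '[[0.04,-0.004,0,-0.006,0],[0.04,-0.004,0,-0.006,0],[0.04,-0.004,0,-0.006,0],[0.04,-0.004,0,-0.006,0],[0.04,0,0,0,0]]'
python3 -c "
from h import *
tilt()"
```

```text
t: 10.7
eef_pos: [0.4258, -0.2781, 0.2415]
tool_rot: [-0.0, 0.736, 0.677, 0.0]
contact_force: [-1.1, 5.8, 6.1]
gripper_width: 0.538
grasp_force: 21.8
n(tool) [-0.396 -0.01  -0.918] res 0.0011 lean from lying 23.3 c [-0.001  0.     0.129]
```

```bash
cat >> h.py <<'E'
def prof():
    a,d=bot.read_camera("wrist");P=cloud("wrist",d);e,R=tool();Q=((P-e)@R)*1000
    print([(r,*Q[r,345,[0,2]].astype(int)) for r in range(170,345,8)])
    return a
E
python3 -c "
from h import *
prof()"
```

```text
[(170, np.int64(31), np.int64(236)), (178, np.int64(26), np.int64(236)), (186, np.int64(20), np.int64(236)), (194, np.int64(15), np.int64(236)), (202, np.int64(9), np.int64(237)), (210, np.int64(27), np.int64(160)), (218, np.int64(24), np.int64(155)), (226, np.int64(19), np.int64(159)), (234, np.int64(14), np.int64(162)), (242, np.int64(9), np.int64(166)), (250, np.int64(4), np.int64(168)), (258, np.int64(-2), np.int64(173)), (266, np.int64(-7), np.int64(175)), (274, np.int64(-14), np.int64(179)), (282, np.int64(-18), np.int64(177)), (290, np.int64(8), np.int64(126)), (298, np.int64(6), np.int64(123)), (306, np.int64(2), np.int64(125)), (314, np.int64(-2), np.int64(127)), (322, np.int64(-7), np.int64(130)), (330, np.int64(-14), np.int64(134)), (338, np.int64(-23), np.int64(140))]
```

Tilt is 31°, read from the bore floor. Next to 45° and then 60°.

```bash
python3 -m pendant '[[0.04,-0.006,0,-0.006,0],[0.04,-0.005,0,-0.004,0],[0.04,-0.005,0,-0.003,0],[0.04,-0.006,0,-0.003,0],[0.04,-0.007,0,-0.003,0],[0.04,-0.007,0,-0.002,0],[0.04,0,0,0,0]]'
python3 -c "
from h import *
prof()" | sed 's/np.int64//g'
```

```text
t: 11.38
eef_pos: [0.4226, -0.3157, 0.2624]
tool_rot: [0.001, 0.736, 0.677, -0.0]
contact_force: [-2.4, 2.1, 5.7]
gripper_width: 0.536
grasp_force: 22.0
[(170, (28), (257)), (178, (22), (257)), (186, (16), (256)), (194, (9), (257)), (202, (34), (145)), (210, (32), (143)), (218, (28), (144)), (226, (20), (156)), (234, (10), (172)), (242, (1), (183)), (250, (-2), (183)), (258, (-6), (181)), (266, (-10), (180)), (274, (-14), (179)), (282, (-18), (177)), (290, (-23), (178)), (298, (-27), (175)), (306, (1), (126)), (314, (0), (124)), (322, (-1), (122)), (330, (-115), (262)), (338, (-122), (260))]
```

About 57–60° now. The bore floor also ends about 48 mm in, which hints at a bead, but the test decides. Finishing the arc.

```bash
python3 -m pendant '[[0.04,-0.006,0,-0.001,0],[0.04,-0.006,0,-0.001,0],[0.04,-0.006,0,0,0],[0.04,-0.006,0,0,0],[0.04,-0.006,0,0,0],[0.04,-0.006,0,0.001,0],[0.04,0,0,0,0]]'
python3 -c "
from h import *
prof()" | sed 's/np.int64//g'
```

```text
t: 12.02
eef_pos: [0.4195, -0.3517, 0.2628]
tool_rot: [0.001, 0.736, 0.677, -0.001]
contact_force: [-2.0, -0.9, 5.0]
gripper_width: 0.535
grasp_force: 22.0
[(170, (27), (258)), (178, (22), (256)), (186, (15), (258)), (194, (24), (200)), (202, (28), (168)), (210, (31), (144)), (218, (33), (130)), (226, (31), (128)), (234, (28), (128)), (242, (1), (184)), (250, (-2), (184)), (258, (-6), (182)), (266, (-10), (180)), (274, (-11), (173)), (282, (-10), (163)), (290, (-9), (154)), (298, (-7), (146)), (306, (-5), (137)), (314, (-5), (132)), (322, (-5), (127)), (330, (-6), (124)), (338, (-8), (122))]
```

Lean is about 83°, so it hangs near upright. I lift it and take it to free table between the tray and the gauge to set it square.

```bash
python3 -m pendant '[[0.04,0,0,-0.02,0],[0.04,0,0,-0.03,0],[0.04,0.02,0.003,-0.01,0],[0.04,0.035,0.005,0,0],[0.04,0.035,0.005,0,0],[0.04,0.035,0.005,0,0],[0.04,0.035,0.005,0,0],[0.04,0.035,0.005,0,0],[0.04,0.03,0.001,0,0],[0.04,0.02,0,0,0],[0.04,0,0,0.02,0],[0.04,0,0,0.02,0]]' 20
python3 -m pendant '[[0.04,0,0,0.02,0],[0.04,0,0,0.01,0],[0.04,0,0,0.004,0],[0.04,0,0,0,0]]'
python3 -c "
from h import *
prof()" | sed 's/np.int64//g'
```

```text
t: 13.07
eef_pos: [0.4699, -0.1065, 0.283]
tool_rot: [0.002, 0.734, 0.679, 0.001]
contact_force: [0.8, -0.7, -3.5]
gripper_width: 0.534
grasp_force: 21.9
t: 13.4
eef_pos: [0.4688, -0.1081, 0.2479]
tool_rot: [-0.001, 0.735, 0.678, -0.0]
contact_force: [0.4, 0.7, -1.1]
gripper_width: 0.537
grasp_force: 21.8
[(170, (29), (247)), (178, (24), (246)), (186, (18), (247)), (194, (23), (202)), (202, (28), (169)), (210, (31), (146)), (218, (33), (129)), (226, (31), (129)), (234, (28), (129)), (242, (1), (184)), (250, (-2), (183)), (258, (-6), (182)), (266, (-10), (180)), (274, (-11), (173)), (282, (-9), (162)), (290, (-8), (153)), (298, (-8), (147)), (306, (-7), (139)), (314, (-6), (133)), (322, (-5), (126)), (330, (-6), (123)), (338, (-8), (122))]
```

```bash
python3 -m pendant '[[0.04,0,0,0.004,0],[0.04,0,0,0.003,0],[0.04,0,0,0,0]]'
python3 -m pendant '[[0.04,0,0,0.003,0],[0.04,0,0,0,0]]'
python3 -c "
from h import *
prof()" | sed 's/np.int64//g'
```

```text
t: 13.7
eef_pos: [0.4689, -0.1082, 0.2416]
tool_rot: [0.0, 0.736, 0.677, 0.0]
contact_force: [-0.7, -0.2, -2.1]
gripper_width: 0.534
grasp_force: 21.9
t: 13.87
eef_pos: [0.4688, -0.1081, 0.2384]
tool_rot: [0.0, 0.736, 0.678, -0.0]
contact_force: [0.1, 0.5, -2.2]
gripper_width: 0.538
grasp_force: 21.9
[(170, (31), (237)), (178, (26), (236)), (186, (20), (237)), (194, (24), (201)), (202, (28), (169)), (210, (31), (146)), (218, (33), (130)), (226, (31), (128)), (234, (28), (129)), (242, (1), (184)), (250, (-2), (182)), (258, (-6), (181)), (266, (-11), (181)), (274, (-11), (174)), (282, (-10), (164)), (290, (-8), (153)), (298, (-7), (145)), (306, (-7), (139)), (314, (-6), (133)), (322, (-5), (127)), (330, (-6), (123)), (338, (-8), (122))]
```

```bash
python3 -m pendant '[[0.04,0,0,0.004,0],[0.04,0,0,0.004,0],[0.04,0,0,0,0]]'
python3 -m pendant '[[0.04,0,0,0.003,0],[0.04,0,0,0,0]]'
python3 -m pendant '[[0.04,0,0,0.003,0],[0.04,0,0,0,0]]'
python3 -c "
from h import *
prof()" | sed 's/np.int64//g'
```

```text
t: 14.17
eef_pos: [0.4685, -0.108, 0.2298]
tool_rot: [-0.0, 0.735, 0.678, -0.0]
contact_force: [-0.1, 0.8, -2.5]
gripper_width: 0.535
grasp_force: 21.8
t: 14.33
eef_pos: [0.4689, -0.1085, 0.2281]
tool_rot: [0.0, 0.736, 0.677, -0.001]
contact_force: [-2.8, -2.1, 8.6]
gripper_width: 0.539
grasp_force: 23.1
t: 14.5
eef_pos: [0.4689, -0.1095, 0.2261]
tool_rot: [0.001, 0.736, 0.677, -0.002]
contact_force: [-7.3, -5.5, 20.7]
gripper_width: 0.532
grasp_force: 24.6
[(170, (33), (225)), (178, (28), (225)), (186, (23), (224)), (194, (25), (195)), (202, (27), (170)), (210, (29), (152)), (218, (31), (137)), (226, (32), (126)), (234, (29), (125)), (242, (26), (125)), (250, (-2), (183)), (258, (-6), (181)), (266, (-10), (180)), (274, (-11), (172)), (282, (-10), (163)), (290, (-9), (155)), (298, (-8), (147)), (306, (-8), (141)), (314, (-7), (135)), (322, (-6), (129)), (330, (-6), (124)), (338, (-9), (123))]
```

Pressed with about 20 N and the lean is down to a few degrees, within the self-righting range. I release and let it stand.

```bash
python3 -m pendant '[[0.04,0,0,-0.002,0],[0.06,0,0,0,0],[0.075,0,0,0,0],[0.075,0,0,0,0],[0.075,0,0,0,0],[0.075,0,0,0,0]]'
python3 - <<'E' | sed 's/np.int64//g'
from h import *
a=prof();d=bot.read_camera("wrist")[1];e,R=tool();Q=((cloud("wrist",d)-e)@R)[d>0]
T=Q[(abs(Q[:,1])<.045)&(Q[:,0]>-.02)&(Q[:,0]<.06)&(Q[:,2]>.118)&(Q[:,2]<.14)]
print(rect(T),T.min(0),T.max(0));cv2.imwrite("pics/w4.png",a)
E
```

```text
t: 15.05
eef_pos: [0.4689, -0.1078, 0.2264]
tool_rot: [-0.0, 0.735, 0.678, 0.0]
contact_force: [1.0, -0.1, -0.3]
gripper_width: 0.879
grasp_force: 0.0
[(170, (33), (225)), (178, (28), (225)), (186, (22), (226)), (194, (21), (211)), (202, (21), (194)), (210, (21), (178)), (218, (21), (167)), (226, (21), (156)), (234, (21), (146)), (242, (21), (138)), (250, (20), (132)), (258, (20), (126)), (266, (17), (125)), (274, (14), (125)), (282, (-17), (176)), (290, (-18), (169)), (298, (-17), (161)), (306, (-17), (154)), (314, (-18), (149)), (322, (-17), (142)), (330, (-18), (138)), (338, (-17), (133))]
((1.2564582824707031, 0.0472564697265625), (89.77982330322266, 41.46394348144531), 89.94850158691406) [-0.01946741 -0.04485286  0.11800687] [0.02199929 0.04492972 0.13999555]
```

View pics/w4.png

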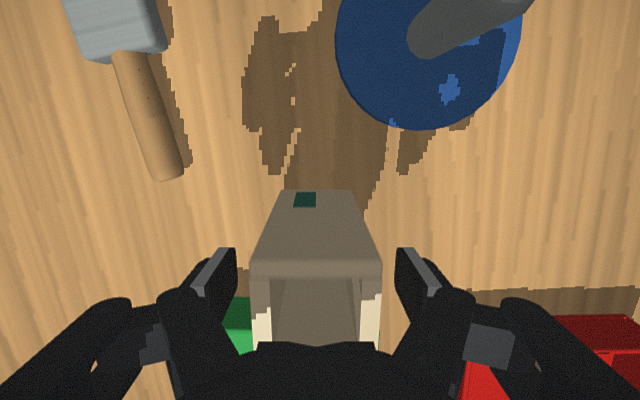

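The post stands upright alone: top rim at rows 260–275, centred between the pads, axis at tool x ≈ −1.5 mm. The gauge is ahead at about (430,60). I grip firmly, lift, and measure the gauge from the wrist.

```bash
python3 -m pendant '[[0.03,0,0,0,0],[0.03,0,0,0,0],[0.03,0,0,0,0],[0.03,0,0,0,0],[0.03,0,0,0,0],[0.03,0,0,-0.03,0],[0.03,0,0,-0.035,0],[0.03,0,0,-0.035,0],[0.03,0,0,-0.01,0],[0.03,0,0,0,0],[0.03,0,0,0,0],[0.03,0,0,0,0]]' 60
python3 - <<'E' | sed 's/np.int64//g'
from h import *
from scipy.optimize import least_squares
e,R=tool();a,d=bot.read_camera("wrist");P=cloud("wrist",d);cv2.imwrite("pics/w5.png",a)
print(e,R[:,0].round(3));prof()
b=a.astype(int);blue=(b[...,0]>b[...,2]+40)&(d>0)
near_=np.hypot(P[...,0]-.534,P[...,1])<.07
F=P[blue&near_&(abs(P[...,2]-.012)<.006)];print("foot",len(F),F.mean(0))
(c,r)=cv2.minEnclosingCircle((F[:,:2]*1000).astype(np.float32));print(c,r)
Q=P[near_&(d>0)&(P[...,2]>.03)&(P[...,2]<.095)];print("pin",len(Q),Q.min(0),Q.max(0))
for n,rad in(("pin",.012),):
    S=Q[(Q[:,2]<.08)]
    s=least_squares(lambda p:np.hypot(S[:,0]-p[0],S[:,1]-p[1])-rad,[.534,0],loss="soft_l1",f_scale=.001);print(n,s.x,np.abs(s.fun).mean())
T=Q[Q[:,2]>Q[:,2].max()-.003];print("top",T.mean(0),len(T))
E
```

```text
t: 16.15
eef_pos: [0.4679, -0.1081, 0.3347]
tool_rot: [-0.001, 0.736, 0.678, -0.001]
contact_force: [-0.3, 0.5, -2.6]
gripper_width: 0.535
grasp_force: 63.1
[ 0.46786749 -0.10814167  0.33468361] [0.082 0.997 0.   ]
[(170, (15), (332)), (178, (6), (333)), (186, (-1), (333)), (194, (21), (210)), (202, (21), (193)), (210, (21), (177)), (218, (21), (165)), (226, (21), (154)), (234, (21), (145)), (242, (21), (137)), (250, (22), (129)), (258, (21), (124)), (266, (17), (125)), (274, (-15), (180)), (282, (-16), (174)), (290, (-17), (168)), (298, (-16), (160)), (306, (-17), (154)), (314, (-17), (148)), (322, (-17), (142)), (330, (-17), (137)), (338, (-17), (133))]
foot 8929 [ 0.5355463  -0.00403564  0.01253496]
(538.3995361328125, -4.438406944274902) 49.76704025268555
pin 1680 [ 0.52612003 -0.01621308  0.03000849] [0.54992859 0.00751775 0.08994414]
pin [ 0.53859992 -0.0040236 ] 0.00016523897418701635
top [ 0.53781544 -0.00419933  0.08781002] 470
```

View pics/w5.png

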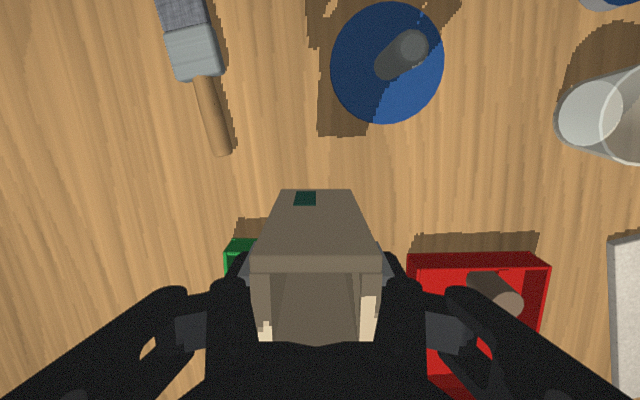

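The pin is at (0.5385, −0.0042), and the foot circle agrees (radius 49.8, as given). Moving over the pin.

```bash
python3 -m pendant '[[0.03,0.02,0.012,0,0],[0.03,0.03,0.016,0,0],[0.03,0.03,0.016,0,0],[0.03,0.02,0.012,0,0],[0.03,0.011,0.006,0,0],[0.03,0,0,0,0],[0.03,0,0,0,0],[0.03,0,0,0,0]]' 60
python3 -c "
from h import *
e,R=tool();g=np.array([.5385,-.0042,0])+.0015*R[:,0];print(e,togo([g[0],g[1],.30]))"
```

```text
t: 16.92
eef_pos: [0.5389, -0.0039, 0.3355]
tool_rot: [-0.0, 0.736, 0.677, -0.001]
contact_force: [-0.1, -0.3, -2.9]
gripper_width: 0.534
grasp_force: 63.0
[ 0.53894868 -0.00393299  0.33552455] [ 0.0012 -0.0003  0.0355]
```

```bash
python3 -m pendant '[[0.03,0.001,0,0.01,0],[0.03,0,0,0.012,0],[0.03,0,0,0.01,0],[0.03,0,0,0.01,0],[0.03,0,0,0,0]]'
python3 -m pendant '[[0.03,0,0,0.01,0],[0.03,0,0,0.01,0],[0.03,0,0,0,0],[0.03,0,0,0,0]]'
```

```text
t: 17.33
eef_pos: [0.5386, -0.002, 0.2917]
tool_rot: [-0.002, 0.736, 0.677, -0.002]
contact_force: [0.7, 0.4, -2.1]
gripper_width: 0.532
grasp_force: 62.9
t: 17.67
eef_pos: [0.5396, -0.0014, 0.2739]
tool_rot: [-0.0, 0.735, 0.678, -0.001]
contact_force: [-0.0, 0.2, -1.4]
gripper_width: 0.534
grasp_force: 62.9
```

```bash
python3 -m pendant '[[0.03,0,0,0.004,0],[0.03,0,0,0,0],[0.055,0,0,0,0],[0.08,0,0,0,0],[0.08,0,0,0,0],[0.08,0,0,0,0],[0.08,0,0,0,0],[0.08,0,0,0,0],[0.08,0,0,0,0],[0.08,0,0,0,0]]' 20
python3 - <<'E' | sed 's/np.int64//g'
from h import *
print(tool()[0]);prof()
a,d=bot.read_camera("side");P=cloud("side",d);Q=P[(d>0)&(np.hypot(P[...,0]-.5385,P[...,1]+.004)<.03)];print("side z<.16 max",np.percentile(Q[Q[:,2]<.16][:,2],[50,95,99]))
b=bot.read_camera("wrist")[0]
cv2.imwrite("pics/s6.png",np.hstack([cv2.resize(a[100:240,220:420],(500,350)),cv2.resize(b[:,180:480],(262,350))]))
E
```

```text
t: 18.5
eef_pos: [0.5398, -0.0015, 0.2706]
tool_rot: [0.0, 0.735, 0.678, 0.0]
contact_force: [0.2, 0.1, -0.6]
gripper_width: 0.94
grasp_force: 0.0
[ 0.53984425 -0.00145721  0.27060534]
[(170, (28), (257)), (178, (21), (259)), (186, (21), (232)), (194, (21), (210)), (202, (21), (192)), (210, (21), (178)), (218, (21), (165)), (226, (20), (158)), (234, (16), (157)), (242, (1), (183)), (250, (-1), (181)), (258, (-6), (181)), (266, (-10), (180)), (274, (-14), (178)), (282, (-17), (175)), (290, (-17), (167)), (298, (-16), (160)), (306, (-19), (157)), (314, (-104), (269)), (322, (-112), (269)), (330, (-121), (269)), (338, (-130), (270))]
side z<.16 max [0.07659508 0.11237538 0.11370688]
```

View pics/s6.png

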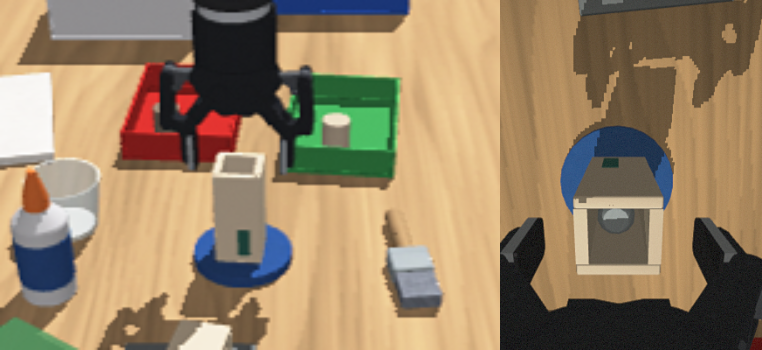

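It went fully down: top at z≈0.113 (0.112 expected, against 0.142 if stuck), foot on the blue base in the side view, and the pin's top visible through the bore. So it's clear and goes to the green tray. Regripping and lifting off.

```bash
python3 -m pendant '[[0.08,0,0,0.016,0],[0.08,0,0,0.016,0],[0.08,0,0,0,0],[0.03,0,0,0,0],[0.03,0,0,0,0],[0.03,0,0,0,0],[0.03,0,0,0,0],[0.03,0,0,0,0],[0.03,0,0,0,0]]' 60
python3 -m pendant '[[0.03,0,0,-0.01,0],[0.03,0,0,-0.02,0],[0.03,0,0,-0.025,0],[0.03,0,0,-0.03,0],[0.03,0,0,-0.03,0],[0.03,0,0,0,0],[0.03,0,0,0,0],[0.03,0,0,0,0]]'
python3 -c "
from h import *
prof();e,R=tool();print(e,togo([.429,-.2755,.25]))" | sed 's/np.int64//g'
```

```text
t: 19.4
eef_pos: [0.5402, -0.0013, 0.2395]
tool_rot: [0.001, 0.735, 0.678, 0.001]
contact_force: [-0.7, -0.3, 6.7]
gripper_width: 0.529
grasp_force: 61.9
t: 20.07
eef_pos: [0.5392, -0.0018, 0.3531]
tool_rot: [-0.0, 0.736, 0.677, -0.001]
contact_force: [-0.1, 0.6, -2.4]
gripper_width: 0.532
grasp_force: 62.2
[(170, (13), (340)), (178, (5), (340)), (186, (-2), (340)), (194, (21), (211)), (202, (21), (194)), (210, (21), (177)), (218, (21), (166)), (226, (21), (155)), (234, (21), (147)), (242, (21), (137)), (250, (21), (130)), (258, (20), (127)), (266, (17), (127)), (274, (-13), (177)), (282, (-17), (175)), (290, (-17), (168)), (298, (-17), (161)), (306, (-16), (153)), (314, (-17), (148)), (322, (-17), (143)), (330, (-18), (139)), (338, (-17), (133))]
[ 0.53908218 -0.00178281  0.35245339] [-0.2818 -0.087   0.1028]
```

Off the pin (post bottom at about 0.126 m), and still upright in the grip. Moving over the green tray.

```bash
python3 -m pendant '[[0.03,-0.02,-0.007,0,0],[0.03,-0.032,-0.01,0,0],[0.03,-0.035,-0.01,0,0],[0.03,-0.035,-0.01,0,0],[0.03,-0.035,-0.01,0,0],[0.03,-0.035,-0.01,0,0],[0.03,-0.035,-0.01,0,0],[0.03,-0.032,-0.01,0,0],[0.03,-0.02,-0.01,0,0],[0.03,-0.003,0,0,0],[0.03,0,0,0,0],[0.03,0,0,0,0]]' 60
python3 - <<'E'
from h import *
e,R=tool();a,d=bot.read_camera("wrist");P=cloud("wrist",d);b=a.astype(int)
G=P[(b[...,1]>b[...,2]+30)&(b[...,1]>b[...,0]+20)&(d>0)&(P[...,2]>.030)&(P[...,2]<.042)&(abs(P[...,0]-.43)<.09)&(P[...,1]<-.1)]
print("rim",len(G),G.min(0),G.max(0),rect(G))
Q=P[(d>0)&(P[...,2]>.04)&(P[...,2]<.055)&(np.hypot(P[...,0]-.435,P[...,1]+.19)<.03)];print("prop",len(Q),np.median(Q,0))
print(e,togo([.429,-.2755,.235]))
E
```

```text
t: 21.12
eef_pos: [0.4301, -0.2746, 0.3526]
tool_rot: [-0.001, 0.735, 0.678, 0.0]
contact_force: [0.0, 0.5, -2.3]
gripper_width: 0.533
grasp_force: 62.1
rim 2635 [ 0.35734804 -0.33251707  0.03000808] [ 0.50350642 -0.15771551  0.03818085] ((430.8940734863281, -251.250244140625), (176.4411163330078, 130.08375549316406), 84.2551040649414)
prop 689 [ 0.44001356 -0.19497041  0.05437843]
[ 0.43006019 -0.27461487  0.35258541] [-0.0018 -0.0013  0.1178]
```

Tray centre (0.431, −0.252) and prop (0.440, −0.195); the spot is free. Lowering.

```bash
python3 -m pendant '[[0.03,0,0,0.02,0],[0.03,0,0,0.03,0],[0.03,0,0,0.03,0],[0.03,0,0,0.02,0],[0.03,0,0,0.012,0],[0.03,0,0,0,0],[0.03,0,0,0,0]]' 60
python3 -m pendant '[[0.03,0,0,0.004,0],[0.03,0,0,0.003,0],[0.03,0,0,0,0]]'
```

```text
t: 21.75
eef_pos: [0.4308, -0.2745, 0.2416]
tool_rot: [-0.0, 0.735, 0.678, 0.0]
contact_force: [0.7, -0.3, -1.9]
gripper_width: 0.53
grasp_force: 62.0
t: 22.0
eef_pos: [0.4303, -0.2755, 0.2351]
tool_rot: [0.001, 0.735, 0.678, 0.0]
contact_force: [0.2, -0.8, -1.2]
gripper_width: 0.531
grasp_force: 62.0
```

```bash
python3 -m pendant '[[0.03,0,0,0.003,0],[0.03,0,0,0.002,0],[0.03,0,0,0,0]]'
python3 -m pendant '[[0.03,0,0,0.001,0],[0.03,0,0,0,0]]'
```

```text
t: 22.25
eef_pos: [0.4305, -0.2756, 0.2315]
tool_rot: [0.001, 0.736, 0.677, -0.0]
contact_force: [-5.3, 2.0, 17.4]
gripper_width: 0.532
grasp_force: 64.2
t: 22.42
eef_pos: [0.4305, -0.2755, 0.2314]
tool_rot: [0.001, 0.736, 0.677, -0.001]
contact_force: [-8.7, 4.3, 29.4]
gripper_width: 0.531
grasp_force: 65.5
```

On the floor. I ease off, open and go up.

```bash
python3 -m pendant '[[0.03,0,0,-0.002,0],[0.05,0,0,0,0],[0.07,0,0,0,0],[0.08,0,0,0,0],[0.08,0,0,0,0],[0.08,0,0,0,0],[0.08,0,0,-0.01,0],[0.08,0,0,-0.03,0],[0.08,0,0,-0.04,0],[0.08,0,0,-0.04,0],[0.08,0,0,-0.03,0],[0.08,0,0,0,0]]' 20
python3 -m pendant '[[0.08,-0.03,0,0,0],[0.08,-0.03,0,0,0],[0.08,-0.03,0,0,0],[0.08,-0.02,0,0,0],[0.08,0,0,0,0],[0.08,0,0,0,0]]'
python3 - <<'E'
from h import *
w=bot.read_camera("wrist")[0];s,_=bot.read_camera("side")
cv2.imwrite("pics/f.png",np.hstack([s[60:330,100:500],cv2.resize(w,(400,250))[:, :].repeat(1,0) if 0 else cv2.resize(w,(400,270))]))
E
```

```text
t: 23.42
eef_pos: [0.432, -0.2757, 0.3876]
tool_rot: [0.005, 0.735, 0.678, 0.001]
contact_force: [0.5, 0.2, -1.1]
gripper_width: 0.937
grasp_force: 0.0
t: 23.92
eef_pos: [0.4205, -0.3859, 0.3802]
tool_rot: [-0.0, 0.736, 0.677, 0.0]
contact_force: [0.6, 0.8, -0.6]
gripper_width: 0.937
grasp_force: 0.0
```

View pics/f.png

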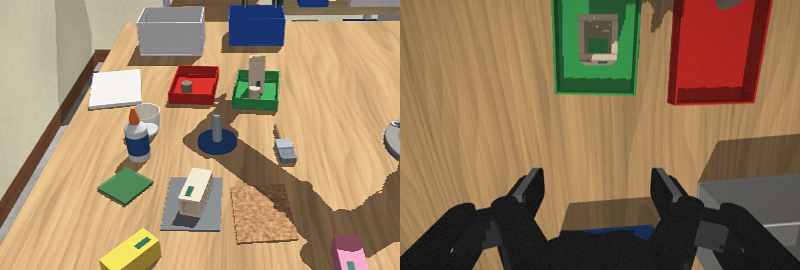

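The post stands upright in the green tray ((257,75) in the left part, (598,40) in the right). The green floor shows through its bore. The prop, the waiting post and everything else are undisturbed, and the gripper is clear.

```bash
python3 -c "
from station import bot
print(bot.hand_in())"
```

```text
the job is handed in; nothing more can be done
None
```

The post from the cork mat went fully down to the gauge's foot, so I took it off and stood it on end in the green tray; the other post still lies on the grey mat, nothing else looked disturbed, and the job was handed in at about 24 s.

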